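# Change the dead weights on a hardness tester's weight carrier

## Task

The weight carrier for the hardness tester is loaded wrongly: take the middle weight out of its stack of three and put it over the post of the square black storage stand. Then add the two loose weights from the bench, so that the carrier's post holds four weights, lying flat on one another, ordered from the widest at the bottom to the narrowest at the top (the narrow weight now on top comes back on top; the rubber pad is there to set it aside meanwhile). Do not knock over or push away the glass beaker or the jar.

Things in the scene. Friction and masses are not known exactly. Their poses are not given: they have to be found in the camera images.
- carrier: weight carrier, fixed to the bench: a round white base 92 mm across and 12 mm thick with a thin upright steel post (8 mm diameter, last 10 mm pointed) at its centre, reaching 80 mm above the bench; origin at the centre of the base's underside, on the bench. At the start it carries three weights
- stand: storage stand, fixed to the bench: a square black plastic base 84 x 84 mm, 12 mm thick, with a thin upright steel post (8 mm diameter, last 10 mm pointed) at its centre, reaching 42 mm above the bench, empty at the start; origin at the centre of the base's underside, on the bench
- pad: flat black rubber pad, 90 x 60 mm, 4 mm thick, fixed to the bench, empty: a free place to set a weight aside; origin at the centre of its underside, z up
- weight_base: plain brass ring-shaped disc weight, outer diameter 72 mm, 14 mm thick, with an 18 mm through hole; origin at the centre of its underside, z up. The lowest weight on the carrier at the start, resting on its base; it stays there. About 0.42 kg
- weight_wrong: plain brass ring-shaped disc weight, outer diameter 50 mm, 14 mm thick, with an 18 mm through hole; origin at the centre of its underside, z up. The middle weight of the carrier's stack at the start, lying on the 72 mm one; it belongs on the storage stand. About 0.19 kg
- weight_top: plain brass ring-shaped disc weight, outer diameter 32 mm, 14 mm thick, with an 18 mm through hole; origin at the centre of its underside, z up. The top weight of the carrier's stack at the start, lying on the 50 mm one; it must be on top again at the end. About 0.065 kg
- weight_wide: plain brass ring-shaped disc weight, outer diameter 60 mm, 14 mm thick, with an 18 mm through hole; origin at the centre of its underside, z up. The wider of the two loose weights lying flat on the bench; it goes onto the carrier directly on the 72 mm weight. About 0.28 kg
- weight_narrow: plain brass ring-shaped disc weight, outer diameter 42 mm, 14 mm thick, with an 18 mm through hole; origin at the centre of its underside, z up. The narrower of the two loose weights lying flat on the bench; it goes onto the carrier on the 60 mm weight, under the 32 mm one. About 0.125 kg
- beaker: empty glass beaker, about 66 mm across, 85 mm tall, standing loose on the bench; a bystander; origin at the centre of its underside
- jar: closed white jar, 56 mm across, 65 mm tall, standing loose on the bench; a bystander; origin at the centre of its underside
There are look-alikes about, which are no part of the job. What is shaped like the weight_top but blue is not meant. What is shaped like the weight_wrong but blue is not meant.

How it is judged:
By the outcome, as a careful person would: the job done as asked, in the order asked, and still so for the second after the job is handed in, with the robot touching nothing.
It also fails if it takes over 115 s, if anything falls off the work surface, if the arm or the gripper's body presses on something with over 40 N, if the wrist force passes 120 N, or if a joint passes its speed limit or range.

## Robot

A 6-joint arm with a two-finger parallel gripper is mounted at the origin on the work surface. World frame = base frame: x ahead of the robot, y to its left, z up, the work surface at z = 0. Lengths are in m, angles in rad, forces in N, time in s.
With the tool pointing down it reaches from about 0.4 to 0.825 m from the base axis. Payload 7 kg.
Tool frame: the origin (TCP) lies midway between the tips of the shut fingers; the grasp point (between the pads) lies 19 mm behind it; z points along the fingers, y is the direction in which the jaws open and shut (so a half turn about z gives the same grasp; the last joint's range is limited). The gripper opens to 88 mm and grips with 3 to 60 N. Pads are 19 mm wide; open, the fingers measure 130 mm over their backs; the gripper's body (78 mm by 193 mm) begins 47 mm behind the grasp point.
Start: joints at [-0.876, 0.359, 0.012, 0, -1.224, -0.288], TCP at [0.267, -0.62, 0.227] pointing down, gripper open.
Joint ranges: [-3.07, 3.07], [-1.43, 2.12], [-1.02, 1.25], [-3.03, 1.67], [-3.05, -0], [-3.03, 3.03]. Speed limits (rad/s): [2.39, 2.39, 3.01, 3.14, 3.14, 3.14].

## Interface

Orientations are given as a unit quaternion [x, y, z, w].
In Python, from bench import monitor, eyes, order gives the robot as it stands. The module is installed in compiled form; this text tells all that it offers.
- The arm moves only by the tool play_rows, never from a script. Its argument "targets" is a list of rows, each a list of 4 numbers: the shift along the tool's x, y, z in m, then the turn about the tool's z in rad. A call has 1 to 10 rows; each row shifts and turns the commanded pose from where the row before left it, along the tool's axes as they then stand; what a row does not reach is not made up. A row lasts 1/8 s, in which the tool goes at most 62.5 mm and 10.7 degrees, less where a joint would pass 70% of its speed; a pose out of reach is approached as far as the arm can. A call is refused whole if a number of a shift passes 0.0625 or a number of a turn 0.188, either way. A call with a gripper value outside its range is refused whole. "gripper" is the finger opening in m, from 0 to 0.0876, set as the call begins (left out, the last holds). The fingers move at their own pace and stop on an object; the grip force is fixed at half the most. Time passes only in rows, so rows that do not move let the fingers close. It gives the time, the measured TCP pose, the force and the opening at its end, in the units of the state.
- monitor.get_state(): the state, without advancing time (a new reading comes with each control period).
- eyes.snapshot(name): name is "scene" or "top" or "wrist"; returns (picture, depth): 384x512x3 uint8, red, green, blue; 384x512 float32, m along the optical axis (not along the pixel's ray), 0 where there is no reading.
- eyes.camera_info(name): a dict with "mtx" (3x3 intrinsics, pixels), "rvec" (rotation vector, rad) and "tvec" (3), from world to camera coordinates, as OpenCV has them. Camera axes: x right, y down, z forward; pixel columns grow to the right and rows downward; lengths in m; the calibration is good to about 2 mm. A picture is of the moment at which its call begins: read the wrist's pose just before it. camera_info takes no time and is no camera call; for the wrist camera it gives the pose at the moment of the call.
- order.job_done(): hands the job in, once; it reports no verdict.
The state is a dict: "time": time; "joint_positions": joint angles; "dq": joint speeds; "effort": joint torques, N m; "tcp_pos": TCP position; "tcp_rot": TCP orientation; "wrist_force": force on the tool from outside, world axes, zero at the start; "torque": the same for the moment, N m; "gripper_width": opening from 0.0 (shut) to 1.0 (fully open).
Only numpy, scipy, OpenCV 4.12 (cv2) and the standard library are available. Lean on these libraries where they do the work, as an engineer would, in place of code of your own. Each camera call takes 0.05 s, during which the arm holds its last target. There are 200 camera calls.

## Working session

There is one attempt and no reset: what is moved stays moved. The work goes in short steps, Python scripts to look and compute and a tool call to move; the robot and the scene stay as the last step left them, time stands still between calls to the robot, and variables do not carry over. Pictures are saved under pics/ and viewed, about 12 in all and at most 16, crops included, and the job is handed in when it is done.

Besides the shell and the picture viewer there is one more tool, called after "Emit:" as name(argument=value, ...), one argument or row to a line, values as JSON. play_rows: Moves the arm, as the interface text tells. Its arguments: {"type":"object","properties":{"targets":{"type":"array","items":{"type":"array","items":{"type":"number"}}},"gripper":{"type":"number"}},"required":["targets"]}

```bash
mkdir -p pics; cat > h.py <<'E'
import numpy as np, cv2
from bench import monitor, eyes, order
def cam(n):
    c=eyes.camera_info(n); K=np.array(c["mtx"],float); R=cv2.Rodrigues(np.array(c["rvec"],float))[0]; t=np.array(c["tvec"],float).ravel(); return K,R,t
def ray(n,uv,z,c=None):
    K,R,t=c or cam(n); d=R.T@np.linalg.solve(K,np.array([uv[0],uv[1],1.])); o=-R.T@t; return o+d*(z-o[2])/d[2]
def proj(n,p,c=None):
    K,R,t=c or cam(n); q=K@(R@np.array(p,float)+t); return q[:2]/q[2]
def world(n,D,c=None):
    K,R,t=c or cam(n); v,u=np.mgrid[:D.shape[0],:D.shape[1]]
    P=np.stack([(u-K[0,2])/K[0,0]*D,(v-K[1,2])/K[1,1]*D,D],-1); return (P-t)@R
def save(name,im): cv2.imwrite("pics/"+name,cv2.cvtColor(im,cv2.COLOR_RGB2BGR))
E
python3 - <<'E'
from h import *
s=monitor.get_state(); print(s)
for n in("scene","top","wrist"):
    p,d=eyes.snapshot(n); np.savez("pics/"+n+"0.npz",p=p,d=d); save(n+"0.png",p)
    K,R,t=cam(n); print(n,K.round(1).tolist(),(-R.T@t).round(3),R[2].round(3))
E
```

```text
{'time': 0.0, 'joint_positions': array([-8.75868197e-01,  3.59407852e-01,  1.10600092e-02, -3.62237311e-04,
       -1.22410775e+00, -2.88095612e-01]), 'dq': array([-6.96783279e-04,  8.70888949e-06,  7.61772347e-04,  1.07010061e-03,
        5.18352853e-04,  3.37341325e-04]), 'effort': array([ 1.42088484e-03, -5.82714593e+01,  2.93060911e+01,  6.99731067e+00,
        6.72025941e-03, -2.31981066e-04]), 'tcp_pos': array([ 0.26687833, -0.61946218,  0.22560746]), 'tcp_rot': array([-2.01955842e-01,  9.79394262e-01,  8.11790483e-04, -2.41419749e-04]), 'wrist_force': array([-0.50560962, -0.12202005, -0.34536915]), 'torque': array([-0.01562217,  0.02511628,  0.00556354]), 'gripper_width': 1.000453911290846}
scene [[405.1, 0.0, 261.5], [0.0, 405.1, 187.9], [0.0, 0.0, 1.0]] [ 1.147 -0.6    0.664] [-0.615  0.547 -0.568]
top [[476.5, 0.0, 254.3], [0.0, 476.5, 200.3], [0.0, 0.0, 1.0]] [0.341 0.017 1.111] [ 0.153 -0.001 -0.988]
wrist [[322.1, 0.0, 248.9], [0.0, 322.1, 198.0], [0.0, 0.0, 1.0]] [ 0.192 -0.651  0.383] [ 0.272  0.118 -0.955]
```

View pics/top0.png

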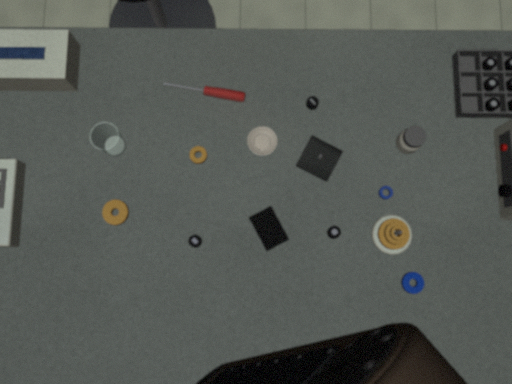

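View pics/scene0.png

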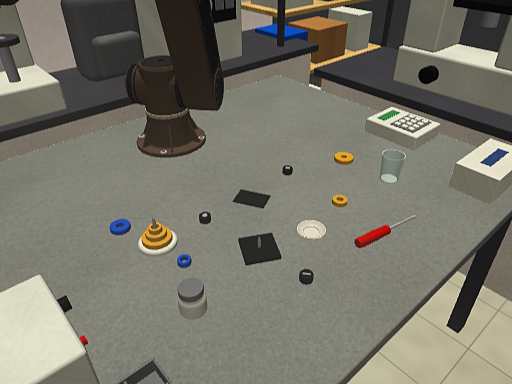

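The top view shows the carrier stack at (392,235), the loose brass rings at (115,212) wide and (198,155) narrow, the stand at (319,158) and the pad at (268,228). The beaker is at (105,138) and the jar at (411,139). Look-alikes: blue rings at (386,192) and (413,283), small black knobs, and a white dish at (262,141). I choose the brass rings.

```bash
cat > m.py <<'E'
from h import *
z=np.load("pics/top0.npz"); p,d=z["p"],z["d"]; c=cam("top"); W=world("top",d,c)
hsv=cv2.cvtColor(p,cv2.COLOR_RGB2HSV)
def comps(m,zt,name):
    cs,_=cv2.findContours(m.astype(np.uint8),cv2.RETR_EXTERNAL,cv2.CHAIN_APPROX_NONE)
    for k in cs:
        if cv2.contourArea(k)<60 : continue
        mm=np.zeros(m.shape,np.uint8); cv2.drawContours(mm,[k],-1,1,-1)
        pts=np.array([ray("top",q[0],zt,c)[:2] for q in k],np.float32)
        (cx,cy),r=cv2.minEnclosingCircle(pts); rect=cv2.minAreaRect(pts)
        zz=W[...,2][(mm>0)&(d>0)]
        print(name,"px",k[:,0].mean(0).round(1),"circ",round(cx,4),round(cy,4),"d",round(2*r*1000,1),"rect",np.round(rect[0],4),np.round(np.array(rect[1])*1000,1),round(rect[2],1),"z",np.percentile(zz,[5,50,95]).round(4))
brass=(hsv[...,0]>10)&(hsv[...,0]<28)&(hsv[...,1]>120)&(hsv[...,2]>90); brass[300:]=0
comps(brass,0.014,"brass")
dark=(p.max(2)<45); dark[300:]=0; dark[:,440:]=0; dark[:100]=0
comps(dark,0.012,"dark")
white=(p.min(2)>150); white[300:]=0; white[:110]=0; white[:,:60]=0; white[:,440:]=0
comps(white,0.012,"white")
blue=(hsv[...,0]>105)&(hsv[...,0]<130)&(hsv[...,1]>150); blue[300:]=0; blue[:100]=0
comps(blue,0.014,"blue")
high=(W[...,2]>0.025)&(d>0); high[300:]=0; high[:100]=0; high[:,440:]=0; high[:,:60]=0
comps(high,0.05,"high")
big=[cv2.resize(p[v-45:v+45,u-45:u+45],(380,380),interpolation=cv2.INTER_CUBIC) for u,v in((392,235),(319,158))]
save("crop0.png",np.hstack(big))
E
python3 m.py
```

```text
brass px [393.2 233.4] circ 0.4364 -0.3053 d 68.5 rect [ 0.4375 -0.3058] [64.7 67.3] 0.4 z [0.0233 0.0374 0.0552]
brass px [115.2 211.9] circ 0.4819 0.3386 d 58.3 rect [0.4822 0.3388] [57.3 54.7] 72.1 z [0.0022 0.0139 0.0176]
brass px [197.7 154.3] circ 0.6201 0.1498 d 39.7 rect [0.6202 0.1496] [36.4 38. ] 0.4 z [-0.0005  0.0135  0.017 ]
dark px [194.7 240.5] circ 0.4168 0.1525 d 27.5 rect [0.4169 0.1524] [27.  23.5] 64.0 z [0.0141 0.0183 0.0211]
dark px [333.5 231.9] circ 0.4395 -0.1672 d 28.8 rect [ 0.4401 -0.1679] [25.4 25.7] 89.0 z [0.0139 0.018  0.022 ]
dark px [268.4 228.2] circ 0.447 -0.0169 d 98.9 rect [ 0.4469 -0.0177] [86.3 56.3] 28.5 z [0.001  0.004  0.0074]
dark px [316.9 157.8] circ 0.6143 -0.1358 d 108.3 rect [ 0.6143 -0.137 ] [77.5 80.8] 62.8 z [0.0086 0.0121 0.0156]
blue px [412.5 282.5] circ 0.326 -0.345 d 48.4 rect [ 0.3251 -0.345 ] [42.5 48. ] 0.4 z [0.     0.0132 0.0166]
high px [392.5 233.1] circ 0.4331 -0.2964 d 70.0 rect [ 0.4324 -0.2965] [67.  67.3] 88.1 z [0.0238 0.0368 0.0552]
high px [411.9 138.6] circ 0.6525 -0.3464 d 70.6 rect [ 0.6525 -0.3464] [53.4 69.6] 43.2 z [0.0313 0.0636 0.0674]
high px [106.7 138.2] circ 0.6474 0.3554 d 86.7 rect [0.6464 0.3571] [83.9 67.9] 28.6 z [0.004  0.0538 0.0858]
```

View pics/crop0.png

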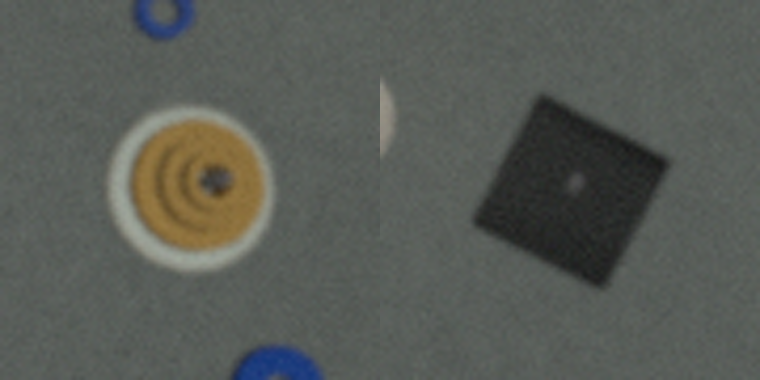

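The crop confirms it: three concentric brass discs on the white base at (392,235), the bare stand post at (319,158), and the blue rings set apart from both. First I align the tool axes with the world (tool x = −X, y = +Y, z = −Z) and hover over the carrier.

Emit:
play_rows(
  targets=[
    [0,0,0,0.136],
    [0,0,0,0.136],
    [0,0,0,0.135],
    [-0.024,0.045,0.002,0],
    [-0.024,0.045,0.002,0],
    [-0.024,0.045,0.002,0],
    [-0.024,0.045,0.002,0],
    [-0.024,0.045,0.002,0],
    [-0.024,0.045,0.002,0],
    [-0.024,0.047,0.002,0],
  ],
  gripper=0.0876,
)

```text
time: 1.4
tcp_pos: [0.4356, -0.3014, 0.2125]
tcp_rot: [0.0, 1.0, 0.0, 0.0]
wrist_force: [0.9, -0.8, 0.1]
gripper_width: 0.997
```

```bash
cat > w.py <<'E'
from h import *; import sys
s=monitor.get_state(); c=cam("wrist"); p,d=eyes.snapshot("wrist"); n=sys.argv[1]; save(n+".png",p); np.savez("pics/"+n+".npz",p=p,d=d,K=c[0],R=c[1],t=c[2])
print("t",round(s["time"],2),"tcp",s["tcp_pos"].round(4),s["tcp_rot"].round(3),"gap",round(s["gripper_width"],3),"F",s["wrist_force"].round(1))
hsv=cv2.cvtColor(p,cv2.COLOR_RGB2HSV); W=world("wrist",d,c)
m=(hsv[...,0]>8)&(hsv[...,0]<30)&(hsv[...,1]>100)&(hsv[...,2]>60)&(d>0)
# brass top-faces: pixels split by height level, circle fitted to convex outline rayed at that level
for zt in [float(a) for a in sys.argv[2:]]:
    l=(m&(abs(W[...,2]-zt)<0.005)).astype(np.uint8); l=cv2.morphologyEx(l,cv2.MORPH_OPEN,np.ones((3,3)))
    cs,_=cv2.findContours(l,cv2.RETR_EXTERNAL,cv2.CHAIN_APPROX_NONE)
    for k in cs:
        if cv2.contourArea(k)<150: continue
        q=np.array([ray("wrist",a[0],zt,c)[:2] for a in k],np.float32); (x,y),r=cv2.minEnclosingCircle(q)
        print("z",zt,"px",k[:,0].mean(0).round(),"c",round(x,4),round(y,4),"d",round(2000*r,1),"zmed",np.median(W[...,2][l>0]).round(4))
E
python3 w.py w1 0.054 0.040 0.026
```

```text
t 1.4 tcp [ 0.4356 -0.3014  0.2125] [0. 1. 0. 0.] gap 0.997 F [ 0.9 -0.8  0.1]
z 0.054 px [247. 180.] c 0.4337 -0.3029 d 32.1 zmed 0.0533
z 0.04 px [247. 177.] c 0.4338 -0.3027 d 50.0 zmed 0.0395
z 0.026 px [247. 173.] c 0.4333 -0.3026 d 70.5 zmed 0.0255
```

View pics/w1.png

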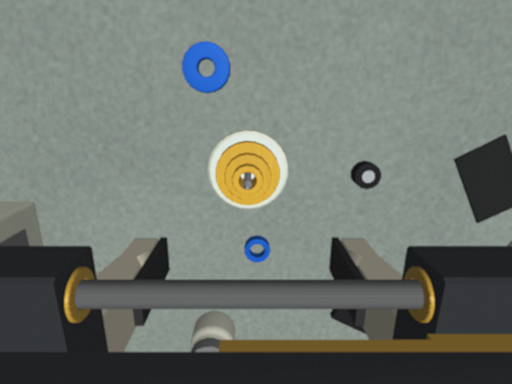

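The wrist view shows the stack centred near (247,178) with the fitted diameters matching, the blue rings at (206,67) and (257,248), and the fingers in the lower part. I check how far the open fingertips sit from the TCP before descending.

```bash
python3 - <<'E'
from h import *
z=np.load("pics/w1.npz"); W=world("wrist",z["d"],(z["K"],z["R"],z["t"])); d=z["d"]
for a,b in((100,172),(325,400)):
    r=W[235:335,a:b].reshape(-1,3); r=r[(d[235:335,a:b].ravel()>0)&(r[:,2]>.12)]
    print(np.percentile(r[:,2],[0.5,2,5,50]).round(4), "x",np.percentile(r[:,0],[1,99]).round(4),"y",np.percentile(r[:,1],[1,99]).round(4)); l=r[r[:,2]<np.percentile(r[:,2],2)+.004]; print("low pts xyz",l.mean(0).round(4))
E
```

```text
[0.2133 0.2167 0.2206 0.2692] x [0.4022 0.4434] y [-0.3608 -0.322 ]
low pts xyz [ 0.4298 -0.3476  0.217 ]
[0.2133 0.2167 0.2205 0.2711] x [0.4022 0.4434] y [-0.2794 -0.2403]
low pts xyz [ 0.4297 -0.2538  0.217 ]
```

Emit:
play_rows(
  targets=[
    [0.002,-0.0015,0.02,0],
    [0,0,0.03,0],
    [0,0,0.03,0],
    [0,0,0.03,0],
    [0,0,0.02,0],
    [0,0,0.015,0],
    [0,0,0.01,0],
    [0,0,0.0,0],
  ],
)

```text
time: 2.45
tcp_pos: [0.4329, -0.3044, 0.0571]
tcp_rot: [0.0, 1.0, 0.0, -0.0]
wrist_force: [0.6, 0.9, 0.6]
gripper_width: 1.001
```

Emit:
play_rows(
  targets=[
    [-0.001,0.0015,0.007,0],
    [0,0,0.006,0],
    [0,0,0,0],
  ],
)

```text
time: 2.82
tcp_pos: [0.4339, -0.3028, 0.0442]
tcp_rot: [0.0, 1.0, 0.0, -0.0]
wrist_force: [0.1, -1.4, 0.2]
gripper_width: 0.999
```

Emit:
play_rows(
  targets=[
    [0,0,0,0],
    [0,0,0,0],
    [0,0,0,0],
    [0,0,0,0],
    [0,0,0,0],
    [0,0,0,0],
  ],
  gripper=0.02,
)

```text
time: 3.58
tcp_pos: [0.4341, -0.303, 0.0446]
tcp_rot: [0.0, 1.0, -0.0, 0.0]
wrist_force: [-0.4, 0.1, 0.4]
gripper_width: 0.381
```

Emit:
play_rows(
  targets=[
    [0,0,0,0],
    [0,0,-0.01,0],
    [0,0,-0.025,0],
    [0,0,-0.03,0],
    [-0.002,0.045,0,0],
    [-0.003,0.055,0,0],
    [-0.003,0.055,0,0],
    [-0.003,0.055,0,0],
    [-0.003,0.055,0,0],
    [0,0.02,0,0],
  ],
)

```text
time: 4.82
tcp_pos: [0.4486, -0.0154, 0.1105]
tcp_rot: [-0.001, 1.0, 0.0, 0.001]
wrist_force: [-0.1, -1.0, -0.1]
gripper_width: 0.346
```

```bash
python3 w.py w2 0.12 0.115 0.054
```

```text
t 4.83 tcp [ 0.4486 -0.0154  0.1105] [-0.001  1.     0.     0.001] gap 0.346 F [-0.1 -1.  -0.1]
z 0.12 px [250. 259.] c 0.4466 -0.0146 d 32.6 zmed 0.1191
z 0.115 px [247. 257.] c 0.4478 -0.0147 d 34.8 zmed 0.1187
```

View pics/w2.png

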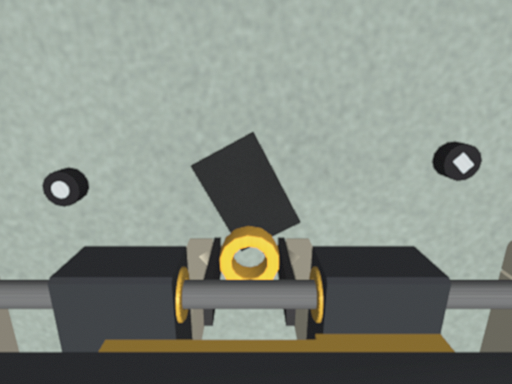

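Emit:
play_rows(
  targets=[
    [0.001,-0.002,0.02,0],
    [0,0,0.025,0],
    [0,0,0.025,0],
    [0,0,0.015,0],
    [0,0,0.01,0],
    [0,0,0.005,0],
    [0,0,0,0],
  ],
)

```text
time: 5.75
tcp_pos: [0.4473, -0.02, 0.0097]
tcp_rot: [0.0, 1.0, -0.0, 0.0]
wrist_force: [-0.2, -0.3, -0.9]
gripper_width: 0.348
```

```bash
python3 w.py w3 0.018
```

```text
t 5.75 tcp [ 0.4473 -0.02    0.0097] [ 0.  1. -0.  0.] gap 0.348 F [-0.2 -0.3 -0.9]
z 0.018 px [249. 258.] c 0.4455 -0.0192 d 33.1 zmed 0.0182
```

Emit:
play_rows(
  targets=[
    [0,0,0.001,0],
    [0,0,0,0],
    [0,0,0,0],
    [0,0,0,0],
  ],
  gripper=0.0876,
)

```text
time: 6.3
tcp_pos: [0.4473, -0.0199, 0.0087]
tcp_rot: [0.0, 1.0, 0.0, 0.0]
wrist_force: [0.2, -0.2, 0.1]
gripper_width: 0.736
```

Emit:
play_rows(
  targets=[
    [0,0,-0.03,0],
    [0,0,-0.05,0],
    [0,0,-0.05,0],
    [0.003,-0.055,0,0],
    [0.003,-0.06,0,0],
    [0.003,-0.06,0,0],
    [0.003,-0.06,0,0],
    [0.001,-0.047,0,0],
    [0,0,0,0],
  ],
)

```text
time: 7.42
tcp_pos: [0.4334, -0.3046, 0.138]
tcp_rot: [0.002, 1.0, -0.0, -0.0]
wrist_force: [-1.1, 1.2, -0.7]
gripper_width: 1.002
```

```bash
python3 w.py w4 0.040 0.026 0.018
```

```text
t 7.42 tcp [ 0.4334 -0.3046  0.138 ] [ 0.002  1.    -0.    -0.   ] gap 1.002 F [-1.1  1.2 -0.7]
z 0.04 px [251. 200.] c 0.4333 -0.3026 d 49.9 zmed 0.0395
z 0.026 px [250. 197.] c 0.4331 -0.3027 d 71.0 zmed 0.0255
```

View pics/w4.png

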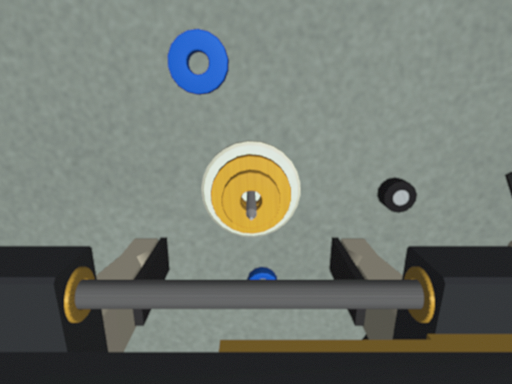

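The small ring is gone. The 50 mm disc lies on the 72 mm one at (251,200), with the post at (251,205).

Emit:
play_rows(
  targets=[
    [0,0.0015,0.03,0],
    [0,0,0.03,0],
    [0,0,0.02,0],
    [0,0,0.013,0],
    [0,0,0.008,0],
    [0,0,0.006,0],
    [0,0,0,0],
  ],
)

```text
time: 8.35
tcp_pos: [0.4342, -0.3004, 0.0316]
tcp_rot: [0.0, 1.0, 0.0, -0.0]
wrist_force: [-0.5, 0.7, 0.4]
gripper_width: 1.002
```

Emit:
play_rows(
  targets=[
    [0,0,0,0],
    [0,0,0,0],
    [0,0,0,0],
    [0,0,0,0],
    [0,0,0,0],
    [0,0,0,0],
  ],
  gripper=0.035,
)

```text
time: 9.1
tcp_pos: [0.4342, -0.3005, 0.0317]
tcp_rot: [0.0, 1.0, -0.0, 0.0]
wrist_force: [-0.9, -0.9, 2.2]
gripper_width: 0.562
```

```bash
cat > geo.py <<'E'
# carrier base circle and post / stand square and post, from saved wrist/top pictures
from h import *
z=np.load("pics/w4.npz"); c=(z["K"],z["R"],z["t"]); p=z["p"]; d=z["d"]; W=world("wrist",d,c)
m=((p.min(2)>185)|(W[...,2]>.018))&(d>0); m[238:]=0; m[:, :170]=0; m[:,340:]=0
k=max(cv2.findContours(m.astype(np.uint8),cv2.RETR_EXTERNAL,cv2.CHAIN_APPROX_NONE)[0],key=cv2.contourArea)
q=np.array([ray("wrist",a[0],.012,c)[:2] for a in k],np.float32); print("base",cv2.minEnclosingCircle(q))
pt=(W[...,2]>.05)&(d>0); pt[232:]=0; pt[:,:170]=0; pt[:,340:]=0
print("carrier post",np.median(W[pt],0),pt.sum(),W[pt][:,2].max() if pt.any() else 0)
z=np.load("pics/top0.npz"); W=world("top",z["d"]); a=W[140:175,300:340]; s=(a[...,2]>.024)
print("stand post",np.median(a[s],0),s.sum()); v,u=np.nonzero(s); print(u+300,v+140)
E
python3 geo.py
```

```text
base ((0.43243610858917236, -0.3019101619720459), 0.04449775442481041)
carrier post [ 0.43164746 -0.3028598   0.07018774] 164 0.08048900446335965
stand post [ 0.61231293 -0.13450725  0.03852476] 22
[325 301 311 324 320 309 320 321 319 320 321 322 319 320 321 322 319 320
 321 328 328 336] [140 141 141 145 147 151 154 154 155 155 155 155 156 156 156 156 157 157
 157 162 172 173]
```

Gripped: opening ×88 mm ≈ 49 mm, as it should be. Lift and carry toward the stand.

Emit:
play_rows(
  targets=[
    [0,0,-0.01,0],
    [0,0,-0.02,0],
    [0,0,-0.03,0],
    [0,0,-0.012,0],
    [-0.02,0.02,0,0],
    [-0.035,0.035,0,0],
    [-0.035,0.035,0,0],
    [-0.035,0.035,0,0],
    [-0.035,0.035,0,0],
    [0,0,0,0],
  ],
)

```text
time: 10.35
tcp_pos: [0.5961, -0.138, 0.1027]
tcp_rot: [-0.001, 1.0, 0.0, -0.0]
wrist_force: [-0.3, -0.1, -2.6]
gripper_width: 0.561
```

```bash
python3 w.py w5 0.114 0.11; python3 - <<'E'
from h import *
z=np.load("pics/w5.npz"); c=(z["K"],z["R"],z["t"]); p=z["p"]; d=z["d"]; W=world("wrist",d,c)
m=(p.max(2)<60)&(abs(W[...,2]-.012)<.008); 
k=max(cv2.findContours(m.astype(np.uint8),cv2.RETR_EXTERNAL,cv2.CHAIN_APPROX_NONE)[0],key=cv2.contourArea)
q=np.array([ray("wrist",a[0],.012,c)[:2] for a in k],np.float32); print(cv2.minAreaRect(q),k[:,0].mean(0))
E
```

```text
t 10.35 tcp [ 0.5961 -0.138   0.1027] [-0.001  1.     0.    -0.   ] gap 0.561 F [-0.3 -0.1 -2.6]
z 0.114 px [248. 256.] c 0.5934 -0.137 d 49.0 zmed 0.1104
z 0.11 px [248. 252.] c 0.5943 -0.137 d 50.8 zmed 0.1103
((0.610640823841095, -0.13494348526000977), (0.08158807456493378, 0.07933229207992554), 62.524723052978516) [248.28612717 205.43641618]
```

View pics/w5.png

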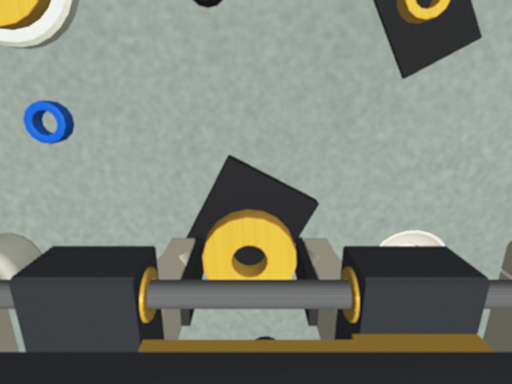

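The wrist view shows the 50 mm disc level in the jaws at (248,255), the stand below it at (248,205), and the small ring on the pad at (425,5). The two stand estimates differ by about 3 mm in x, so I cross-check on the post tip in the top and scene views.

```bash
python3 - <<'E'
from h import *
z=np.load("pics/scene0.npz"); ps,ds=z["p"],z["d"]
z=np.load("pics/top0.npz"); pt,dt=z["p"],z["d"]; W=world("top",dt)
for n,p,roi in(("top",pt,(148,164,312,328)),("scene",ps,(228,254,250,270))):
    a=p[roi[0]:roi[1],roi[2]:roi[3]].min(2).astype(int); v,u=np.nonzero(a>70); print(n,sorted(zip(v+roi[0],u+roi[2])))
# stand edges, top camera at z .012 subpixel: dark+post mask filled
g=cv2.GaussianBlur(pt,(3,3),0).max(2); m=((g<70)).astype(np.uint8); m[:120]=0;m[200:]=0;m[:,:290]=0;m[:,350:]=0
k=max(cv2.findContours(m,cv2.RETR_EXTERNAL,cv2.CHAIN_APPROX_NONE)[0],key=cv2.contourArea)
q=np.array([ray("top",b[0],.012)[:2] for b in k],np.float32); print("top stand",cv2.minAreaRect(q))
Ws=world("scene",ds); m=(ps.max(2)<70)&(abs(Ws[...,2]-.012)<.006); m[:225]=0;m[268:]=0;m[:,:230]=0;m[:,290:]=0
m=cv2.morphologyEx(m.astype(np.uint8),cv2.MORPH_CLOSE,np.ones((7,7)))
k=max(cv2.findContours(m,cv2.RETR_EXTERNAL,cv2.CHAIN_APPROX_NONE)[0],key=cv2.contourArea)
q=np.array([ray("scene",b[0],.012)[:2] for b in k],np.float32); print("scene stand",cv2.minAreaRect(q))
for p in((.6106,-.1349,.042),(.6143,-.1365,.042)): print(proj("top",p),proj("scene",p),proj("top",(p[0],p[1],.012)),proj("scene",(p[0],p[1],.012)))
E
```

```text
top [(np.int64(155), np.int64(320)), (np.int64(156), np.int64(319)), (np.int64(156), np.int64(320))]
scene [(np.int64(228), np.int64(250)), (np.int64(228), np.int64(251)), (np.int64(228), np.int64(252)), (np.int64(228), np.int64(253)), (np.int64(228), np.int64(254)), (np.int64(228), np.int64(255)), (np.int64(228), np.int64(256)), (np.int64(228), np.int64(257)), (np.int64(228), np.int64(258)), (np.int64(228), np.int64(259)), (np.int64(228), np.int64(260)), (np.int64(228), np.int64(261)), (np.int64(228), np.int64(262)), (np.int64(228), np.int64(263)), (np.int64(228), np.int64(264)), (np.int64(228), np.int64(265)), (np.int64(228), np.int64(266)), (np.int64(228), np.int64(267)), (np.int64(228), np.int64(268)), (np.int64(228), np.int64(269)), (np.int64(229), np.int64(250)), (np.int64(229), np.int64(251)), (np.int64(229), np.int64(252)), (np.int64(229), np.int64(253)), (np.int64(229), np.int64(254)), (np.int64(229), np.int64(255)), (np.int64(229), np.int64(256)), (np.int64(229), np.int64(257)), (np.int64(229), np.int64(258)), (np.int64(229), np.int64(259)), (np.int64(229), np.int64(260)), 
[... 4048 characters left out ...]
np.int64(260)), (np.int64(245), np.int64(258)), (np.int64(245), np.int64(259)), (np.int64(245), np.int64(260)), (np.int64(246), np.int64(258)), (np.int64(246), np.int64(259)), (np.int64(246), np.int64(260)), (np.int64(247), np.int64(259))]
top stand ((0.6142282485961914, -0.13660602271556854), (0.0839717760682106, 0.08639705181121826), 62.279640197753906)
scene stand ((0.6197785139083862, -0.13934257626533508), (0.08428715914487839, 0.08842448890209198), 62.3122444152832)
[319.96370147 156.39071204] [257.66465001 234.92219678] [318.20475661 159.48564973] [257.75042128 244.55655667]
[320.63433205 154.8326434 ] [258.20178374 236.02213656] [318.85865314 157.96695894] [258.27821854 245.66868   ]
```

Estimates: wrist about (0.612,−0.135), top (0.614,−0.137). I take (0.613,−0.136) against a ±5 mm tolerance, and hover just above the tip to look through the hole.

Emit:
play_rows(
  targets=[
    [-0.009,0.001,0,0],
    [-0.009,0.001,0,0],
    [0,0,0.02,0],
    [0,0,0.02,0],
    [0,0,0.005,0],
    [0,0,0,0],
  ],
)

```text
time: 11.15
tcp_pos: [0.6123, -0.1389, 0.0587]
tcp_rot: [0.0, 1.0, -0.0, -0.0]
wrist_force: [0.6, -0.5, -0.8]
gripper_width: 0.564
```

```bash
python3 w.py w6 0.065; python3 - <<'E'
from h import *
z=np.load("pics/w6.npz"); p=z["p"]; c=(z["K"],z["R"],z["t"])
save("w6c.png",cv2.resize(p[180:300,170:330],None,fx=4,fy=4,interpolation=cv2.INTER_CUBIC))
for x,y in((.6115,-.135),(.6142,-.1366)): print([proj("wrist",(x,y,h),c).round(1) for h in(.042,.012)])
E
```

```text
t 11.15 tcp [ 0.6123 -0.1389  0.0587] [ 0.  1. -0. -0.] gap 0.564 F [ 0.6 -0.5 -0.8]
z 0.065 px [249. 252.] c 0.6109 -0.138 d 51.2 zmed 0.0662
[array([254. , 241.5]), array([253.4, 222.7])]
[array([251.3, 245.6]), array([251. , 226.4])]
```

View pics/w6c.png

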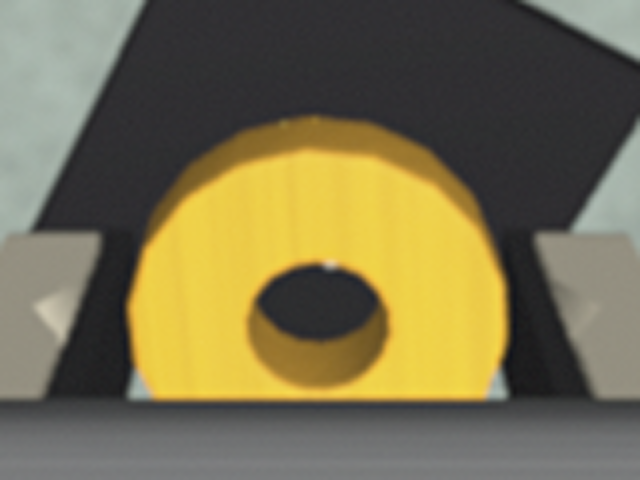

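The post tip just peeks out under the hole's near rim at crop (330,265), full-image (252.5,246). That puts the post about 3.5 mm further in +x and 2 mm in +y than the disc. Correct and look again.

Emit:
play_rows(
  targets=[
    [-0.0035,0.002,0,0],
    [0,0,0.004,0],
    [0,0,0,0],
  ],
)

```text
time: 11.58
tcp_pos: [0.6155, -0.1364, 0.0544]
tcp_rot: [0.0, 1.0, 0.0, -0.0]
wrist_force: [0.2, -0.0, -1.2]
gripper_width: 0.557
```

```bash
python3 w.py w7 0.062; python3 - <<'E'
from h import *
z=np.load("pics/w7.npz"); p=z["p"]
save("w7c.png",cv2.resize(p[200:290,190:310],None,fx=5,fy=5,interpolation=cv2.INTER_CUBIC))
c=(z["K"],z["R"],z["t"]); print(proj("wrist",(.6147,-.1359,.042),c))
E
```

```text
t 11.57 tcp [ 0.6155 -0.1364  0.0544] [ 0.  1.  0. -0.] gap 0.557 F [ 0.2 -0.  -1.2]
z 0.062 px [250. 252.] c 0.6138 -0.1354 d 50.5 zmed 0.0619
[248.13080195 244.61109666]
```

View pics/w7c.png

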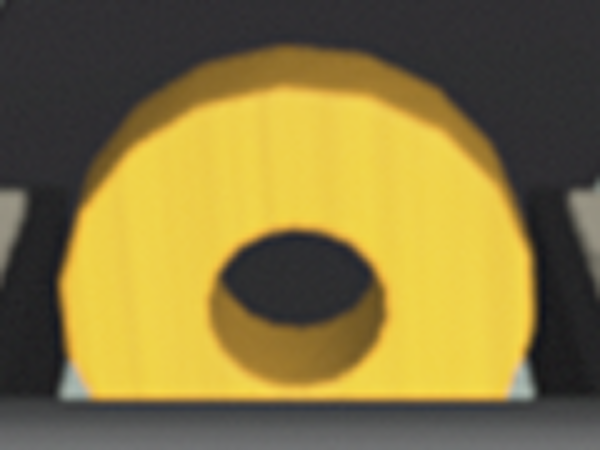

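Emit:
play_rows(
  targets=[
    [0,0,0.004,0],
    [0,0,0.004,0],
    [0,0,0.002,0],
    [0,0,0,0],
  ],
)

```text
time: 12.12
tcp_pos: [0.6155, -0.1365, 0.0443]
tcp_rot: [0.0, 1.0, -0.0, -0.0]
wrist_force: [0.4, 0.2, -1.7]
gripper_width: 0.56
```

```bash
python3 w.py w8 0.052; python3 - <<'E'
from h import *
z=np.load("pics/w8.npz"); p=z["p"]
save("w8c.png",cv2.resize(p[200:290,190:310],None,fx=5,fy=5,interpolation=cv2.INTER_CUBIC))
E
```

```text
t 12.12 tcp [ 0.6155 -0.1365  0.0443] [ 0.  1. -0. -0.] gap 0.56 F [ 0.4  0.2 -1.7]
z 0.052 px [249. 252.] c 0.6135 -0.1355 d 50.6 zmed 0.0518
```

View pics/w8c.png

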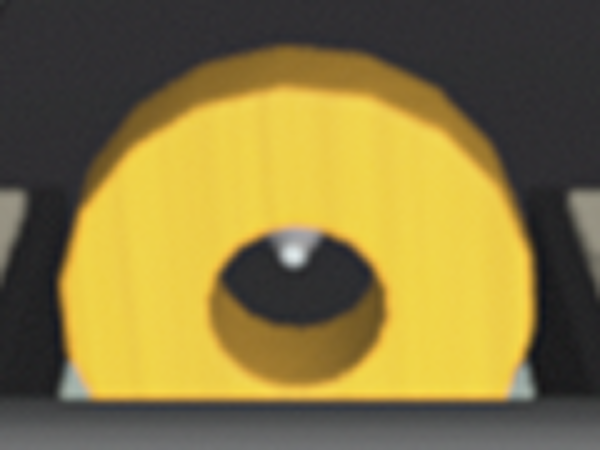

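The tip is inside the hole, centred at crop (293,255). Lower onto the base and release.

Emit:
play_rows(
  targets=[
    [0,0,0.008,0],
    [0,0,0.008,0],
    [0,0,0.006,0],
    [0,0,0.003,0],
    [0,0,0.001,0],
    [0,0,0,0],
  ],
)

```text
time: 12.92
tcp_pos: [0.6157, -0.1365, 0.0186]
tcp_rot: [0.0, 1.0, -0.0, 0.0]
wrist_force: [0.8, 0.0, -2.2]
gripper_width: 0.564
```

Emit:
play_rows(
  targets=[
    [0,0,0,0],
    [0,0,0,0],
    [0,0,0,0],
    [0,0,0,0],
    [0,0,0,0],
  ],
  gripper=0.0876,
)

```text
time: 13.55
tcp_pos: [0.6157, -0.1365, 0.0187]
tcp_rot: [0.0, 1.0, 0.0, 0.0]
wrist_force: [-0.7, 0.2, 0.7]
gripper_width: 0.992
```

Emit:
play_rows(
  targets=[
    [0,0,-0.03,0],
    [0,0,-0.05,0],
    [0,0,-0.05,0],
    [0.016,0.05,-0.005,0],
    [0.018,0.056,0,0],
    [0.018,0.056,0,0],
    [0.018,0.056,0,0],
    [0.018,0.056,0,0],
    [0.018,0.056,0,0],
    [0.018,0.056,0,0],
  ],
)

```text
time: 14.8
tcp_pos: [0.4909, 0.2513, 0.1539]
tcp_rot: [0.0, 1.0, 0.0, 0.0]
wrist_force: [2.0, 0.9, -0.4]
gripper_width: 1.001
```

Emit:
play_rows(
  targets=[
    [0.01,0.05,0,0],
    [0,0.03,0,0],
    [0,0,0,0],
  ],
)

```text
time: 15.18
tcp_pos: [0.4818, 0.3314, 0.1532]
tcp_rot: [-0.001, 1.0, -0.0, -0.0]
wrist_force: [-0.9, -0.1, 1.0]
gripper_width: 0.999
```

```bash
python3 w.py w9 0.014
```

```text
t 15.18 tcp [0.4818 0.3314 0.1532] [-0.001  1.    -0.    -0.   ] gap 0.999 F [-0.9 -0.1  1. ]
z 0.014 px [258. 185.] c 0.4804 0.3412 d 59.7 zmed 0.0135
```

View pics/w9.png

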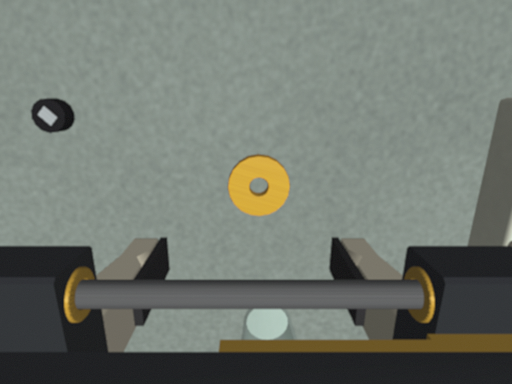

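The 60 mm ring is at (258,185), fitted at 59.7 mm and z 0.0135, and it is brass. The beaker is well behind it at (267,322). Descend and grip.

Emit:
play_rows(
  targets=[
    [0,0.009,0.03,0],
    [0,0,0.04,0],
    [0,0,0.03,0],
    [0,0,0.02,0],
    [0,0,0.015,0],
    [0,0,0.008,0],
    [0,0,0.005,0],
    [0,0,0,0],
  ],
)

```text
time: 16.23
tcp_pos: [0.4819, 0.3386, 0.0057]
tcp_rot: [0.0, 1.0, 0.0, 0.0]
wrist_force: [-0.0, 0.7, -1.4]
gripper_width: 1.0
```

Emit:
play_rows(
  targets=[
    [0,0,0,0],
    [0,0,0,0],
    [0,0,0,0],
    [0,0,0,0],
    [0,0,0,0],
    [0,0,0,0],
  ],
  gripper=0.045,
)

```text
time: 16.98
tcp_pos: [0.482, 0.3389, 0.0058]
tcp_rot: [0.0, 1.0, 0.0, 0.0]
wrist_force: [-1.4, 1.0, 3.1]
gripper_width: 0.66
```

Emit:
play_rows(
  targets=[
    [0,0,-0.01,0],
    [0,0,-0.03,0],
    [0,0,-0.04,0],
    [0,0,-0.035,0],
    [0.003,-0.03,0,0],
    [0.005,-0.055,0,0],
    [0.005,-0.06,0,0],
    [0.005,-0.06,0,0],
    [0.005,-0.06,0,0],
    [0.005,-0.06,0,0],
  ],
)

```text
time: 18.23
tcp_pos: [0.4527, 0.0115, 0.1209]
tcp_rot: [-0.0, 1.0, -0.0, -0.0]
wrist_force: [1.3, -0.9, -1.9]
gripper_width: 0.664
```

Emit:
play_rows(
  targets=[
    [0.005,-0.06,0,0],
    [0.005,-0.06,0,0],
    [0.005,-0.06,0,0],
    [0.003,-0.06,0,0],
    [0,-0.05,0,0],
    [0,-0.02,0,0],
    [0,0,0,0],
  ],
)

```text
time: 19.1
tcp_pos: [0.4346, -0.2976, 0.1203]
tcp_rot: [0.002, 1.0, 0.0, -0.001]
wrist_force: [0.2, -0.0, -2.8]
gripper_width: 0.655
```

```bash
python3 w.py w10 0.133 0.026
```

```text
t 19.1 tcp [ 0.4346 -0.2976  0.1203] [ 0.002  1.     0.    -0.001] gap 0.655 F [ 0.2 -0.  -2.8]
z 0.026 px [241. 188.] c 0.4326 -0.3023 d 70.1 zmed 0.0255
```

Emit:
play_rows(
  targets=[
    [0,-0.006,0,0],
    [0,0,0.015,0],
    [0,0,0.012,0],
    [0,0,0.004,0],
    [0,0,0,0],
  ],
)

```text
time: 19.77
tcp_pos: [0.4354, -0.3022, 0.089]
tcp_rot: [-0.0, 1.0, 0.0, -0.001]
wrist_force: [-0.4, -0.0, -2.0]
gripper_width: 0.663
```

```bash
cat > hand.py <<'E'
from h import *; import sys
# held disc (top face at tcp+off), post tip at height zt seen in/near its hole; in camera frame
n,off,zt=sys.argv[1],float(sys.argv[2]),float(sys.argv[3])
s=monitor.get_state(); c=cam("wrist"); p,d=eyes.snapshot("wrist"); np.savez("pics/"+n+".npz",p=p,d=d,K=c[0],R=c[1],t=c[2])
W=world("wrist",d,c); hsv=cv2.cvtColor(p,cv2.COLOR_RGB2HSV); tz=s["tcp_pos"][2]+off
print("t",round(s["time"],2),"tcp",s["tcp_pos"].round(4),"F",s["wrist_force"].round(1),"w",round(s["gripper_width"]*87.6,1))
br=(hsv[...,0]>8)&(hsv[...,0]<30)&(hsv[...,1]>100)&(hsv[...,2]>60)
l=(br&(abs(W[...,2]-tz)<.005)).astype(np.uint8)
cs,_=cv2.findContours(l,cv2.RETR_EXTERNAL,cv2.CHAIN_APPROX_NONE); k=max(cs,key=cv2.contourArea)
q=np.array([ray("wrist",a[0],tz,c)[:2] for a in k],np.float32); (x,y),r=cv2.minEnclosingCircle(q); print("disc",round(x,4),round(y,4),"d",round(2000*r,1),"zmed",np.median(W[...,2][l>0]).round(4))
# non-brass pixels within 11 mm of disc axis and higher than zt-12mm
g=(~br)&(d>0)&(np.hypot(W[...,0]-x,W[...,1]-y)<.011)&(W[...,2]>zt-.012)&(W[...,2]<zt+.004)
if g.sum(): P=W[g]; v,u=np.nonzero(g); print("post px",g.sum(),"max z",P[:,2].max().round(4),"med",np.median(P,0).round(4),"uv",u.mean().round(1),v.mean().round(1))
save(n+"c.png",cv2.resize(p[180:300,170:330],None,fx=4,fy=4,interpolation=cv2.INTER_CUBIC))
E
python3 hand.py h1 0.0082 0.080
```

```text
t 19.77 tcp [ 0.4354 -0.3022  0.089 ] F [-0.4 -0.  -2. ] w 58.1
disc 0.433 -0.301 d 60.0 zmed 0.0966
post px 17 max z 0.0839 med [ 0.4344 -0.3018  0.0794] uv 249.4 249.6
```

Emit:
play_rows(
  targets=[
    [-0.0005,-0.001,0.003,0],
    [0,0,0.004,0],
    [0,0,0.003,0],
    [0,0,0,0],
  ],
)

```text
time: 20.32
tcp_pos: [0.4359, -0.3034, 0.0793]
tcp_rot: [0.0, 1.0, 0.0, -0.0]
wrist_force: [-1.0, 0.8, -2.1]
gripper_width: 0.664
```

```bash
python3 hand.py h2 0.0082 0.080
```

```text
t 20.32 tcp [ 0.4359 -0.3034  0.0793] F [-1.   0.8 -2.1] w 58.2
disc 0.4332 -0.3023 d 60.0 zmed 0.0868
post px 86 max z 0.081 med [ 0.433  -0.3024  0.076 ] uv 249.6 249.0
```

View pics/h2c.png

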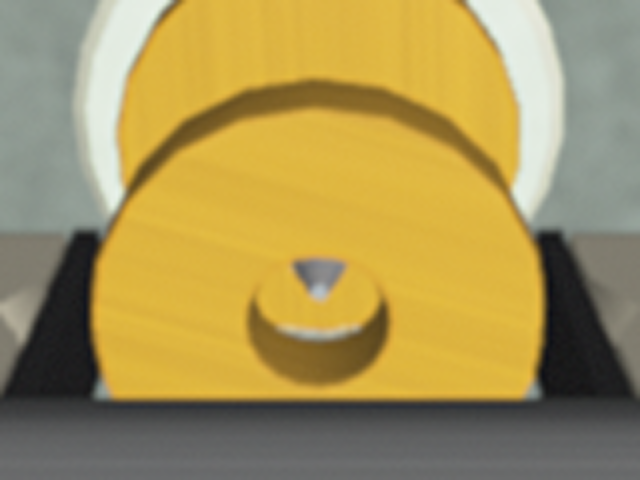

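The post tip is in the hole's middle at crop (320,285). Lower onto the 72 mm weight.

Emit:
play_rows(
  targets=[
    [0,0,0.01,0],
    [0,0,0.012,0],
    [0,0,0.01,0],
    [0,0,0.008,0],
    [0,0,0.004,0],
    [0,0,0.002,0],
    [0,0,0.001,0],
    [0,0,0,0],
  ],
)

```text
time: 21.38
tcp_pos: [0.4362, -0.3035, 0.0328]
tcp_rot: [0.0, 1.0, -0.0, 0.0]
wrist_force: [-0.3, 0.3, -2.2]
gripper_width: 0.661
```

```bash
python3 hand.py h3 0.0082 0.080
```

```text
t 21.38 tcp [ 0.4362 -0.3035  0.0328] F [-0.3  0.3 -2.2] w 57.9
disc 0.4337 -0.3024 d 60.0 zmed 0.0403
```

Emit:
play_rows(
  targets=[
    [0,0,0.001,0],
    [0,0,0,0],
  ],
)

```text
time: 21.68
tcp_pos: [0.4363, -0.3035, 0.0318]
tcp_rot: [0.0, 1.0, -0.0, 0.0]
wrist_force: [-0.5, 0.7, -0.5]
gripper_width: 0.662
```

Emit:
play_rows(
  targets=[
    [0,0,0,0],
    [0,0,0,0],
    [0,0,0,0],
    [0,0,0,0],
    [0,0,-0.02,0],
    [0,0,-0.045,0],
    [0,0,-0.045,0],
    [-0.015,0.04,-0.01,0],
    [-0.022,0.055,0,0],
    [-0.022,0.055,0,0],
  ],
  gripper=0.0876,
)

```text
time: 22.92
tcp_pos: [0.4956, -0.1521, 0.1521]
tcp_rot: [0.001, 1.0, 0.0, 0.001]
wrist_force: [-0.0, -0.3, -0.6]
gripper_width: 1.0
```

Emit:
play_rows(
  targets=[
    [-0.022,0.055,0,0],
    [-0.022,0.055,0,0],
    [-0.022,0.055,0,0],
    [-0.022,0.055,0,0],
    [-0.018,0.045,0,0],
    [-0.01,0.025,0,0],
    [0,0,0,0],
  ],
)

```text
time: 23.8
tcp_pos: [0.6115, 0.1379, 0.151]
tcp_rot: [-0.001, 1.0, -0.0, -0.0]
wrist_force: [-0.4, -0.6, -0.3]
gripper_width: 0.998
```

```bash
python3 w.py w11 0.014; python3 - <<'E'
from h import *
p,d=eyes.snapshot("top"); np.savez("pics/top1.npz",p=p,d=d); W=world("top",d); print(d[225:240,385:400].min(), W[220:250,375:410,2].max())
E
```

```text
t 23.8 tcp [0.6115 0.1379 0.151 ] [-0.001  1.    -0.    -0.   ] gap 0.998 F [-0.4 -0.6 -0.3]
z 0.014 px [262. 196.] c 0.6191 0.1515 d 41.8 zmed 0.0136
z 0.014 px [55.  5.] c 0.4554 -0.0181 d 30.3 zmed 0.0136
0.0 1.1112878557625485
```

Emit:
play_rows(
  targets=[
    [-0.009,0.0125,0.03,0],
    [0,0,0.04,0],
    [0,0,0.03,0],
    [0,0,0.02,0],
    [0,0,0.014,0],
    [0,0,0.007,0],
    [0,0,0.005,0],
    [0,0,0,0],
  ],
)

```text
time: 24.9
tcp_pos: [0.6203, 0.149, 0.0058]
tcp_rot: [0.0, 1.0, 0.0, 0.0]
wrist_force: [-0.4, 0.1, 0.6]
gripper_width: 1.002
```

Emit:
play_rows(
  targets=[
    [0,0,0,0],
    [0,0,0,0],
    [0,0,0,0],
    [0,0,0,0],
    [0,0,0,0],
    [0,0,0,0],
    [0,0,0,0],
  ],
  gripper=0.028,
)

```text
time: 25.78
tcp_pos: [0.6203, 0.1491, 0.0056]
tcp_rot: [0.0, 1.0, 0.0, 0.0]
wrist_force: [-1.1, 0.7, 0.9]
gripper_width: 0.463
```

Emit:
play_rows(
  targets=[
    [0,0,-0.01,0],
    [0,0,-0.03,0],
    [0,0,-0.04,0],
    [0,0,-0.035,0],
    [0.01,-0.03,0,0],
    [0.02,-0.052,0,0],
    [0.022,-0.053,0,0],
    [0.022,-0.053,0,0],
    [0.022,-0.053,0,0],
    [0.022,-0.053,0,0],
  ],
)

```text
time: 27.02
tcp_pos: [0.4999, -0.147, 0.1202]
tcp_rot: [0.0, 1.0, 0.0, -0.0]
wrist_force: [1.5, -1.4, -1.1]
gripper_width: 0.462
```

Emit:
play_rows(
  targets=[
    [0.022,-0.053,0,0],
    [0.022,-0.053,0,0],
    [0.018,-0.043,0,0],
    [0.005,-0.01,0,0],
    [0,0,0,0],
  ],
)

```text
time: 27.65
tcp_pos: [0.4338, -0.3045, 0.1201]
tcp_rot: [0.001, 1.0, 0.0, -0.0]
wrist_force: [0.4, 0.8, -1.0]
gripper_width: 0.46
```

```bash
python3 w.py w12 0.040 0.026; python3 hand.py h4 0.0082 0.080
```

```text
t 27.65 tcp [ 0.4338 -0.3045  0.1201] [ 0.001  1.     0.    -0.   ] gap 0.46 F [ 0.4  0.8 -1. ]
z 0.04 px [250. 202.] c 0.4346 -0.3029 d 59.5 zmed 0.0395
z 0.026 px [252. 183.] c 0.4324 -0.3022 d 70.4 zmed 0.0254
t 27.7 tcp [ 0.4344 -0.3039  0.1203] F [ 0.6  0.2 -1.1] w 40.2
disc 0.4325 -0.3028 d 42.2 zmed 0.128
post px 13 max z 0.0711 med [ 0.4305 -0.3022  0.0703] uv 249.6 216.5
```

The wide weight lies flat (top at 0.0395, 59.5 mm across). The held disc is centred to about 1 mm; lower the tip into the hole and check.

Emit:
play_rows(
  targets=[
    [-0.001,0,0.012,0],
    [0,0,0.012,0],
    [0,0,0.008,0],
    [0,0,0.005,0],
    [0,0,0.003,0],
    [0,0,0,0],
  ],
)

```text
time: 28.5
tcp_pos: [0.4361, -0.304, 0.0805]
tcp_rot: [0.0, 1.0, 0.0, -0.0]
wrist_force: [-0.0, -0.2, -0.1]
gripper_width: 0.461
```

```bash
python3 hand.py h5 0.0082 0.080
```

```text
t 28.5 tcp [ 0.4361 -0.304   0.0805] F [-0.  -0.2 -0.1] w 40.4
disc 0.4341 -0.3029 d 42.3 zmed 0.0882
post px 44 max z 0.0803 med [ 0.4333 -0.3025  0.0781] uv 250.3 249.2
```

View pics/h5c.png

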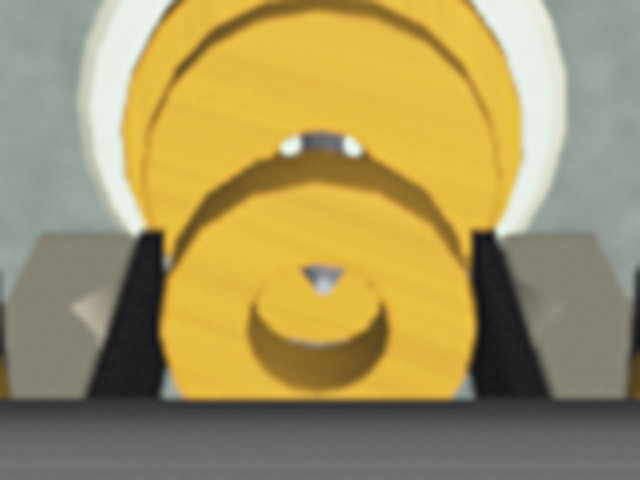

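The tip is in the hole at crop (322,282), centred sideways. Lower 35 mm, release and go to the pad.

Emit:
play_rows(
  targets=[
    [0,0,0.01,0],
    [0,0,0.01,0],
    [0,0,0.008,0],
    [0,0,0.004,0],
    [0,0,0.002,0],
    [0,0,0.001,0],
    [0,0,0,0],
  ],
)

```text
time: 29.42
tcp_pos: [0.4362, -0.304, 0.0457]
tcp_rot: [0.0, 1.0, -0.0, 0.0]
wrist_force: [0.5, -0.2, -0.9]
gripper_width: 0.465
```

Emit:
play_rows(
  targets=[
    [0,0,0,0],
    [0,0,0,0],
    [0,0,0,0],
    [0,0,0,0],
    [0,0,0,0],
    [0,0,-0.03,0],
    [0,0,-0.045,0],
    [0,0,-0.03,0],
    [0,0,0,0],
  ],
  gripper=0.0876,
)

```text
time: 30.55
tcp_pos: [0.4376, -0.3045, 0.1532]
tcp_rot: [-0.0, 1.0, -0.001, 0.002]
wrist_force: [-1.0, -0.3, -1.9]
gripper_width: 0.999
```

```bash
python3 w.py w13 0.054 0.040 0.026
```

```text
t 30.55 tcp [ 0.4376 -0.3045  0.1532] [-0.     1.    -0.001  0.002] gap 0.999 F [-1.  -0.3 -1.9]
z 0.054 px [249. 196.] c 0.4356 -0.3033 d 42.1 zmed 0.0534
z 0.04 px [251. 187.] c 0.4349 -0.303 d 59.5 zmed 0.0395
z 0.026 px [252. 170.] c 0.4327 -0.3024 d 70.2 zmed 0.0255
```

Emit:
play_rows(
  targets=[
    [-0.001,0.045,0,0],
    [-0.002,0.055,0,0],
    [-0.003,0.055,0,0],
    [-0.003,0.055,0,0],
    [-0.002,0.05,0,0],
    [0,0.02,0,0],
    [0,0,0,0],
  ],
)

```text
time: 31.48
tcp_pos: [0.4466, -0.0229, 0.1497]
tcp_rot: [-0.001, 1.0, -0.0, -0.001]
wrist_force: [1.0, -0.8, 0.2]
gripper_width: 1.002
```

```bash
python3 w.py w14 0.018
```

```text
t 31.48 tcp [ 0.4466 -0.0229  0.1497] [-0.001  1.    -0.    -0.001] gap 1.002 F [ 1.  -0.8  0.2]
z 0.018 px [252. 190.] c 0.4469 -0.0195 d 31.9 zmed 0.0173
```

Emit:
play_rows(
  targets=[
    [-0.002,0.0025,0.03,0],
    [0,0,0.04,0],
    [0,0,0.03,0],
    [0,0,0.02,0],
    [0,0,0.012,0],
    [0,0,0.006,0],
    [0,0,0.003,0],
    [0,0,0,0],
  ],
)

```text
time: 32.52
tcp_pos: [0.4495, -0.0214, 0.0099]
tcp_rot: [0.0, 1.0, 0.0, 0.0]
wrist_force: [-0.4, -0.1, 0.4]
gripper_width: 1.001
```

Emit:
play_rows(
  targets=[
    [0,0,0,0],
    [0,0,0,0],
    [0,0,0,0],
    [0,0,0,0],
    [0,0,0,0],
    [0,0,0,0],
    [0,0,0,0],
    [0,0,0,0],
  ],
  gripper=0.02,
)

```text
time: 33.52
tcp_pos: [0.4492, -0.0214, 0.0096]
tcp_rot: [0.0, 1.0, 0.0, 0.0]
wrist_force: [-0.1, 0.6, -0.4]
gripper_width: 0.344
```

Emit:
play_rows(
  targets=[
    [0,0,-0.01,0],
    [0,0,-0.03,0],
    [0,0,-0.04,0],
    [0,0,-0.03,0],
    [0.002,-0.045,0,0],
    [0.002,-0.06,0,0],
    [0.002,-0.06,0,0],
    [0.003,-0.06,0,0],
    [0.003,-0.055,0,0],
    [0,0,0,0],
  ],
)

```text
time: 34.78
tcp_pos: [0.4362, -0.3046, 0.1197]
tcp_rot: [0.003, 1.0, -0.0, -0.0]
wrist_force: [1.0, 1.0, -0.6]
gripper_width: 0.346
```

```bash
python3 hand.py h6 0.0092 0.080
```

```text
t 34.77 tcp [ 0.4362 -0.3046  0.1197] F [ 1.   1.  -0.6] w 30.3
disc 0.4317 -0.3037 d 32.6 zmed 0.1274
post px 91 max z 0.0783 med [ 0.4321 -0.3023  0.0729] uv 251.0 218.1
```

Emit:
play_rows(
  targets=[
    [-0.001,0.001,0.012,0],
    [0,0,0.012,0],
    [0,0,0.008,0],
    [0,0,0.002,0],
    [0,0,0,0],
  ],
)

```text
time: 35.45
tcp_pos: [0.4382, -0.3002, 0.0855]
tcp_rot: [-0.0, 1.0, 0.0, -0.0]
wrist_force: [0.1, 0.8, -0.2]
gripper_width: 0.34
```

```bash
python3 hand.py h7 0.0084 0.080
```

```text
t 35.45 tcp [ 0.4382 -0.3002  0.0855] F [ 0.1  0.8 -0.2] w 29.8
disc 0.4339 -0.299 d 33.5 zmed 0.093
post px 15 max z 0.0828 med [ 0.4399 -0.2953  0.0811] uv 252.5 252.3
```

Emit:
play_rows(
  targets=[
    [0.001,-0.0035,0,0],
    [0,0,0.003,0],
    [0,0,0.002,0],
    [0,0,0,0],
  ],
)

```text
time: 36.0
tcp_pos: [0.4369, -0.3039, 0.0803]
tcp_rot: [0.0, 1.0, 0.0, -0.0]
wrist_force: [0.2, 0.4, 0.1]
gripper_width: 0.346
```

```bash
python3 hand.py h8 0.0084 0.080
```

```text
t 36.0 tcp [ 0.4369 -0.3039  0.0803] F [0.2 0.4 0.1] w 30.3
disc 0.4326 -0.3029 d 33.2 zmed 0.0879
post px 71 max z 0.0804 med [ 0.4329 -0.3024  0.0767] uv 250.2 246.7
```

View pics/h8c.png

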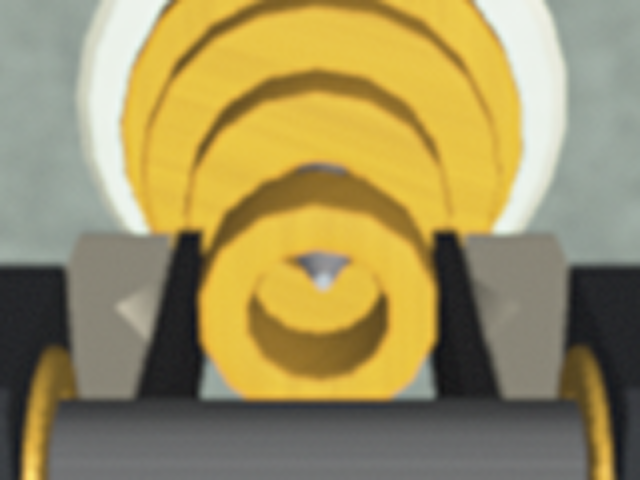

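The tip is in the 32 mm ring's hole at crop (322,278). Below it the 72/60/42 mm discs are concentric. Lower 21 mm, release and retreat.

Emit:
play_rows(
  targets=[
    [0,0,0.006,0],
    [0,0,0.006,0],
    [0,0,0.004,0],
    [0,0,0.003,0],
    [0,0,0.0015,0],
    [0,0,0,0],
    [0,0,0,0],
  ],
)

```text
time: 36.92
tcp_pos: [0.4372, -0.304, 0.0602]
tcp_rot: [0.0, 1.0, -0.0, 0.0]
wrist_force: [-0.2, 0.3, -1.0]
gripper_width: 0.346
```

```bash
python3 hand.py h9 0.0084 0.080
```

```text
t 36.92 tcp [ 0.4372 -0.304   0.0602] F [-0.2  0.3 -1. ] w 30.3
disc 0.4335 -0.3028 d 34.3 zmed 0.0678
post px 220 max z 0.0806 med [ 0.4322 -0.3025  0.0732] uv 250.2 259.3
```

Emit:
play_rows(
  targets=[
    [0,0,0,0],
    [0,0,0,0],
    [0,0,0,0],
    [0,0,0,0],
    [0,0,0,0],
    [0,0,-0.03,0],
    [0,0,-0.05,0],
    [0,0,-0.04,0],
    [0,0,0,0],
  ],
  gripper=0.0876,
)

```text
time: 38.1
tcp_pos: [0.439, -0.3047, 0.1836]
tcp_rot: [-0.0, 1.0, -0.001, 0.003]
wrist_force: [0.3, 0.7, -0.4]
gripper_width: 1.0
```

```bash
python3 w.py w15 0.068 0.054 0.040 0.026
```

```text
t 38.1 tcp [ 0.439  -0.3047  0.1836] [-0.     1.    -0.001  0.003] gap 1.0 F [ 0.3  0.7 -0.4]
z 0.068 px [250. 189.] c 0.4348 -0.3032 d 32.0 zmed 0.0673
z 0.054 px [249. 179.] c 0.4353 -0.3036 d 41.7 zmed 0.0533
z 0.04 px [251. 179.] c 0.4348 -0.303 d 59.6 zmed 0.0395
z 0.026 px [252. 162.] c 0.4328 -0.3023 d 70.2 zmed 0.0255
```

Emit:
play_rows(
  targets=[
    [0.01,0.05,-0.01,0],
    [0.01,0.05,-0.01,0],
    [0.01,0.05,-0.01,0],
    [0.01,0.05,-0.01,0],
    [0.01,0.04,-0.01,0],
    [0,0,0,0],
  ],
)

```text
time: 38.9
tcp_pos: [0.3867, -0.0619, 0.2299]
tcp_rot: [-0.002, 1.0, 0.0, 0.0]
wrist_force: [1.3, 0.4, -0.2]
gripper_width: 1.001
```

```bash
python3 - <<'E'
from h import *
p,d=eyes.snapshot("scene"); np.savez("pics/scene1.npz",p=p,d=d)
save("scene1.png",cv2.resize(p[110:330,90:430],None,fx=2.3,fy=2.3,interpolation=cv2.INTER_CUBIC)); print(monitor.get_state()["time"])
E
```

```text
38.95
```

View pics/scene1.png

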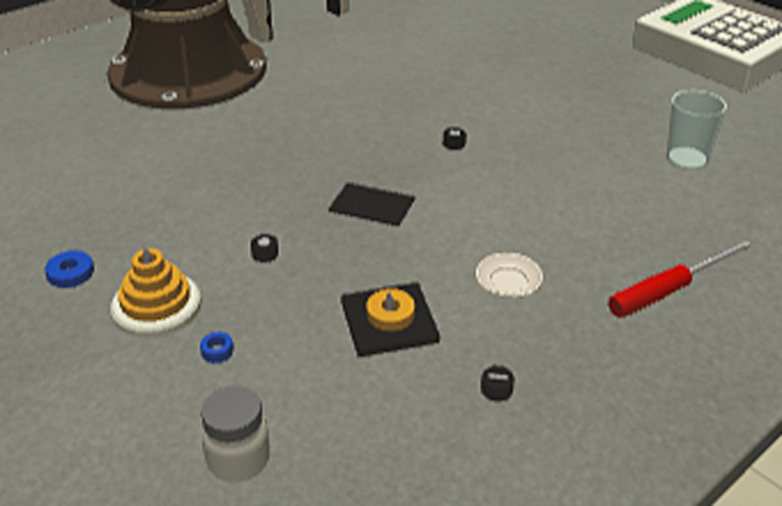

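The scene view shows all of the finished job:
- **Carrier:** four-weight stepped stack at (150,285).
- **Stand:** the 50 mm disc over the post at (390,308).
- **Pad:** empty at (372,204).
- **Bystanders:** beaker at (695,128) and jar at (236,435), both upright in their places.

Hand in.

```bash
python3 -c "
from bench import order; print(order.job_done())"
```

```text
the job is handed in; nothing more can be done
None
```

The job is done and handed in at about 39 s on the robot's clock. I set the 32 mm weight aside on the pad and put the 50 mm weight over the stand's post. I then stacked the 60 mm, 42 mm and 32 mm weights on the 72 mm one.

**Last checks:**
- **Stack:** the wrist camera measured top faces at 25.5, 39.5, 53.3 and 67.3 mm, with diameters of 70, 60, 42 and 32 mm. That is four weights lying flat, widest at the bottom.
- **Stand and bystanders:** the last scene picture shows the 50 mm weight lying over the stand's post, the pad empty, and the beaker and jar upright where they started. I judged these by eye and did not measure them again.
- **Forces:** the wrist force stayed around 3 N or less in every reading.

**Checks that disagreed or failed:**
- The cameras put the stand up to about 9 mm apart in x, with the scene camera the outlier. I settled it by sighting the post tip through the weight's hole.
- A top-camera depth check of the carrier midway gave no usable reading, so I relied on the wrist camera instead.

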